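# Cap a jar at the hand capping station

### The arm

A 7-joint arm with a two-finger parallel gripper is mounted at the origin on the work surface. World frame = base frame: x ahead of the robot, y to its left, z up, the work surface at z = 0. Lengths are in m, angles in rad, forces in N, time in s.
With the tool pointing down it reaches from about 0.4 to 0.85 m from the base axis. Payload 10.4 kg.
Tool frame: the origin (TCP) lies midway between the tips of the shut fingers; the grasp point (between the pads) lies 19 mm behind it; z points along the fingers, x is the direction in which the jaws open and shut, and the axes are right-handed (so a half turn about z gives the same grasp; the last joint's range is limited). The gripper opens to 85 mm and grips with 20 to 120 N. Pads are 22 mm wide; open, the fingers measure 114 mm over their backs; the gripper's body (76 mm by 85 mm) begins 54 mm behind the grasp point. The pads swing forward as they close: fully open they stand 13 mm farther back than shut.
Start: joints at [1.321, 0.332, -0.065, 1.46, 0.022, 1.35, -0.088], TCP at [0.141, -0.609, 0.231] pointing down, gripper open.
Joint ranges: [-2.6, 2.6], [-0.5, 2.12], [-1.47, 1.34], [0.16, 2.42], [-1.27, 4.41], [0.06, 2.06], [-2.6, 2.6]. Speed limits (rad/s): [2.22, 2.22, 2.79, 2.79, 3.14, 3.14, 3.14].

### API

Orientations are given as a unit quaternion [x, y, z, w].
In Python, from workcell import monitor, eyes, ticket, models gives the robot as it stands.
- The arm moves only by the tool servo_tool, never from a script. Its argument "motion" is a list of rows, each a list of 7 numbers: the opening, from 0 (shut) to 1 (fully open), then the shift along the tool's x, y, z in m, then the turn, a rotation vector about the tool's x, y, z in degrees. In form: [[fingers, tx, ty, tz, rx, ry, rz], ...]. A call has 1 to 20 rows; each row is the pose to reach, as a shift and turn from the pose commanded when the call began, along the tool's axes at that moment; what a row does not reach only later rows make up. A row lasts 1/8 s, in which the tool goes at most 62.5 mm and 10.7 degrees, less where a joint would pass 70% of its speed; a pose out of reach is approached as far as the arm can. A call with a gripper value outside its range is refused whole. The fingers move at their own pace and stop on an object; "grip_force" is the grip in N (left out, the last holds). Time passes only in rows, so rows that repeat a pose let the fingers close. It gives the time, the measured TCP pose, the force and the opening at its end, in the units of the state.
- monitor.get_obs(): the state, without advancing time (a new reading comes with each control period).
- eyes.camera(name): name is "side" or "top" or "wrist"; returns (picture, depth): 420x560x3 uint8, blue, green, red; 420x560 float32, m along the optical axis (not along the pixel's ray), 0 where there is no reading.
- eyes.camera_info(name): a dict with "intrinsics" (3x3 intrinsics, pixels), "extrinsics" (4x4, takes a point from world to camera coordinates); the wrist camera has in their place "tool_from_camera" (4x4, takes a point from camera to tool coordinates, whose origin is the TCP and whose axes are the tool frame's). Camera axes: x right, y down, z forward; pixel columns grow to the right and rows downward; lengths in m; the calibration is good to about 2 mm. A picture is of the moment at which its call begins: read the wrist's pose just before it. camera_info takes no time and is no camera call.
- ticket.hand_in(): hands the job in, once; it reports no verdict.
Trained networks look in the newest picture that a camera, given by its name, has taken for a name from the list of things; names that differ only in an ending like _2 or _b are one class to them, and where a whole thing is asked for, a point or a joint stands for the part that bears it (a point fixed in the world has none). Each returns a list of dicts, best first, with "confidence" (0 to 1); they miss things now and then, are a little off and sometimes report something else, mostly with a low value. They report only what shows in the picture. A call takes as long as a camera call. They do not tell look-alikes from the thing itself.
- models.boxes_of(camera, thing): "point" ([x, y, z] in m, in the coordinates of the camera as it stood for that picture, good to about 4 mm: the middle of the surface that is visible of it).
The state is a dict: "clock": time; "joint_pos": joint angles; "joint_velocities": joint speeds; "tau": joint torques, N m; "position": TCP position; "ee_rot": TCP orientation; "ft_force": force on the tool from outside, world axes, zero at the start; "torque": the same for the moment, N m; "grip_width": opening from 0.0 (shut) to 1.0 (fully open).
Only numpy, scipy, OpenCV 4.12 (cv2) and the standard library are available. Lean on these libraries where they do the work, as an engineer would, in place of code of your own. Each camera call takes 0.05 s, during which the arm holds its last target. There are 200 camera calls.

### The job

Slide the pusher along its track so that it moves the jar with the raised lid along the lane until the jar stands centred under the press, then push the press's knob down so that the lid goes fully home on the jar. Slide the pusher all the way back to its end stop as well, and leave everything let go. Do not touch that jar or its lid with the robot (use the pusher and the press), and leave the finished jar at the lane's end and the open spare jar beside the station where they are.

Things in the scene. Friction and masses are not known exactly. Their poses are not given: they have to be found in the camera images.
- press_point (a point): Fixed point of the capping station (its position and yaw vary): on the lane's floor, 8 mm above the table, straight below the press's ram; short black lines across the guide rails mark it. Axes: +y along the lane, the way the jar must travel; +x across the lane towards the pusher's track, away from the robot; z up.
- station: The fixed capping station; axes as press_point, which lies at (0, 100, 8) mm in it. Its lane runs from y -280 to 260 mm, 80 mm wide between steel guide rails 24 mm high. The press's grey column (50 mm wide) stands at x -88 to -122; its arm, 46 mm wide, spans 133 to 167 mm above the table, from the column to x +21.
- press_ram (a joint): Vertical ram of the press, m: 0 = up, grows as pressed, stop at 0.038. Sprung: it returns by itself; pressing takes 3 N at the top, 8 N at the bottom, plus 5 N to move the lid. Its rubber pad, 72 mm across, is 105 mm above the table when up; it meets the raised lid at about 0.031 and the lid is home at about 0.037.
- press_knob (a point): Centre of the top of the press's black palm knob, 62 mm across, 30 mm tall, 235 mm above the table when up; moves down with the ram.
- pusher (a joint): Pusher on its track, m: 0 = against its end stop, grows towards +y, far stop at 0.24. Stays where left; friction 3 N. Starts at 0 to 0.06. Its white paddle (60 mm wide, 13 to 45 mm above the table) runs in the lane and shoves the jar forward but cannot pull it back. The jar is centred under the press at about 0.194.
- pusher_grip (a point): Top centre of the pusher's upright black grip, 117 mm above the table; axes as press_point. The grip is 24 mm across the track (x) and 30 mm along it (y), free from 33 mm above the table upwards, and 88 mm to the +x side of the lane's centre line. The paddle's pushing face is 75 mm ahead (+y), joined by a steel bar no higher than 36 mm above the table.
- jar_centre (a point): Amber glass jar, 72 mm across, glass 57 mm tall (body 46 mm, then an 11 mm neck 62 mm across), loose in the lane, its white lid (73 mm across, 14 mm tall) only part way on: a 6 mm gap shows under the lid, whose top is 66 mm above the jar's foot. This point is on the axis 30 mm above its foot, which is on the lane's floor. Starts 80 to 140 mm short of the press.
- jar_lid (a joint): How far that jar's lid has been pressed on, in m: 0 = raised as at the start, 0.006 = fully home. It stays where it is pressed to.
- done_jar_centre (a point): The finished jar, of the same kind with its lid fully home (60 mm tall over all), standing in the lane 97 to 120 mm past the press; point on its axis 30 mm above its foot. To be left alone.
- spare_jar_centre (a point): Amber glass jar, 72 mm across, glass 57 mm tall (body 46 mm, then an 11 mm neck 62 mm across), without a lid, standing on the table beside the station on the robot's side; point on its axis 30 mm above its foot. To be left alone.
Things that resemble listed ones, but are neither listed nor needed, are in the scene too. Leave any pink or yellow look-alike of the part that bears jar_centre alone.

How it is judged:
On the way, in this order (a step that is already met when the one before it is completed fails the run):
1. the jar stands at rest under the press, moved there by the pusher, its lid still raised (horizontal distance between jar_centre and press_point below 0.01 m and angle between jar_centre's own z axis and vertical below 0.06 rad and linear speed of jar below 0.01 m/s and value of joint jar_lid below 0.003 m), for 0.2 s.
2. the press has driven the lid home, with the jar under it (horizontal distance between jar_centre and press_point below 0.01 m and angle between jar_centre's own z axis and vertical below 0.06 rad and value of joint jar_lid above 0.0045 m and value of joint press_ram above 0.033 m), for 0.1 s.
At the end, for the whole second after the job is handed in: The jar stands upright and at rest with its axis within 10 mm of the press's axis, its lid pressed at least 4.5 of its 6 mm, the pusher within 10 mm of its end stop, the press's ram back up, the finished jar within 10 mm and the spare jar within 15 mm of where they stood (horizontal distance between jar_centre and press_point below 0.01 m and angle between jar_centre's own z axis and vertical below 0.06 rad and value of joint jar_lid above 0.0045 m and value of joint pusher below 0.01 m and value of joint press_ram below 0.005 m and linear speed of jar below 0.01 m/s and distance of done_jar_centre from where it was at the start of the episode below 0.01 m and distance of spare_jar_centre from where it was at the start of the episode below 0.015 m); the robot touches nothing.
It fails at once if the robot touches the jar being capped, or its lid (contact force between any of the fingers, the arm and jar above 1 N or contact force between any of the fingers, the arm and jar_lid above 1 N).
It fails at once if the finished jar or the spare jar is disturbed (distance of done_jar_centre from where it was at the start of the episode above 0.01 m or distance of spare_jar_centre from where it was at the start of the episode above 0.015 m).
It also fails if it takes over 58 s, if anything falls off the work surface, if the arm or the gripper's body presses on something with over 40 N, if the wrist force passes 120 N, or if a joint passes its speed limit or range.

## Working session

There is one attempt and no reset: what is moved stays moved. The work goes in short steps, Python scripts to look and compute and a tool call to move; the robot and the scene stay as the last step left them, time stands still between calls to the robot, and variables do not carry over. Pictures are saved under pics/ and viewed, about 8 in all and at most 12, crops included, and the job is handed in when it is done.

Besides the shell and the picture viewer there is one more tool, called after "Request:" as name(argument=value, ...) on one line, values as JSON. servo_tool: Moves the arm, as the interface text tells. Its arguments: {"type":"object","properties":{"motion":{"type":"array"},"grip_force":{"type":"number"}},"required":["motion"]}

```bash
mkdir -p pics
cat > h.py <<'E'
import numpy as np, cv2
from workcell import monitor, eyes, ticket, models
from scipy.spatial.transform import Rotation as R
def world(name, p, obs=None):
    i=eyes.camera_info(name); p=np.append(p,1)
    if name=="wrist":
        o=obs or monitor.get_obs(); q=(i["tool_from_camera"]@p)[:3]
        return R.from_quat(o["ee_rot"]).apply(q)+o["position"]
    return (np.linalg.inv(i["extrinsics"])@p)[:3]
def cloud(name,d):
    K=np.array(eyes.camera_info(name)["intrinsics"]); v,u=np.indices(d.shape)
    P=np.stack([(u-K[0,2])/K[0,0]*d,(v-K[1,2])/K[1,1]*d,d,np.ones_like(d)],-1)
    return (P@np.linalg.inv(eyes.camera_info(name)["extrinsics"]).T)[...,:3]
E
python3 - <<'E'
from h import *
o=monitor.get_obs(); print({k:np.round(v,3) for k,v in o.items()})
for c in("top","side"):
    im,d=eyes.camera(c); cv2.imwrite(f"pics/{c}0.png",im); np.save(f"{c}0.npy",d)
    print(c,np.round(np.linalg.inv(eyes.camera_info(c)["extrinsics"]),2).tolist())
    for t in("press_knob","pusher_grip","jar_centre","done_jar_centre","spare_jar_centre","station"):
        for b in models.boxes_of(c,t)[:4]: print(c,t,round(b["confidence"],2),np.round(world(c,b["point"]),3))
E
```

```text
{'clock': np.float64(0.0), 'joint_pos': array([ 1.321,  0.333, -0.065,  1.461,  0.022,  1.35 , -0.088]), 'joint_velocities': array([-0.001, -0.   , -0.   ,  0.002,  0.   ,  0.   , -0.   ]), 'tau': array([ 1.0000e-03, -6.2544e+01,  5.0000e-02, -3.9161e+01,  1.6000e-02,
        1.0000e-02, -0.0000e+00]), 'position': array([ 0.14 , -0.609,  0.231]), 'ee_rot': array([ 0.783, -0.623, -0.001, -0.   ]), 'ft_force': array([-1.082,  0.048, -0.37 ]), 'torque': array([-0.023, -0.025,  0.021]), 'grip_width': np.float64(0.997)}
top [[-0.01, -0.99, 0.1, 0.43], [-1.0, 0.01, -0.03, 0.08], [0.03, -0.1, -0.99, 1.12], [0.0, 0.0, 0.0, 1.0]]
top press_knob 0.76 [0.478 0.155 0.23 ]
top press_knob 0.39 [ 0.554 -0.088  0.037]
top pusher_grip 0.56 [ 0.554 -0.091  0.039]
top jar_centre 0.92 [ 0.661 -0.043  0.066]
top jar_centre 0.88 [0.648 0.097 0.069]
top jar_centre 0.82 [0.646 0.24  0.067]
top jar_centre 0.78 [0.476 0.056 0.075]
top done_jar_centre 0.83 [0.48  0.278 0.068]
top done_jar_centre 0.59 [0.344 0.028 0.056]
top spare_jar_centre 0.92 [0.344 0.029 0.055]
top station 0.91 [0.484 0.026 0.013]
side [[0.97, -0.21, 0.15, 0.42], [-0.26, -0.73, 0.63, -0.43], [-0.02, -0.65, -0.76, 0.74], [0.0, 0.0, 0.0, 1.0]]
side press_knob 0.73 [0.481 0.151 0.222]
side press_knob 0.43 [ 0.551 -0.103  0.037]
side pusher_grip 0.57 [ 0.554 -0.104  0.035]
side jar_centre 0.94 [0.479 0.037 0.08 ]
side jar_centre 0.8 [0.643 0.217 0.065]
side jar_centre 0.7 [ 0.654 -0.057  0.067]
side jar_centre 0.61 [0.648 0.085 0.068]
side spare_jar_centre 0.86 [0.348 0.013 0.056]
side station 0.93 [ 0.477 -0.009  0.018]
```

View pics/top0.png

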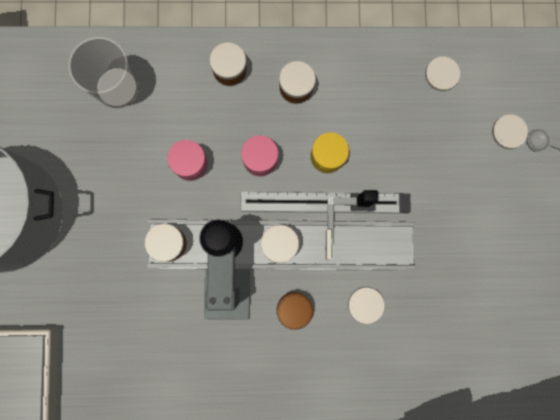

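View pics/side0.png

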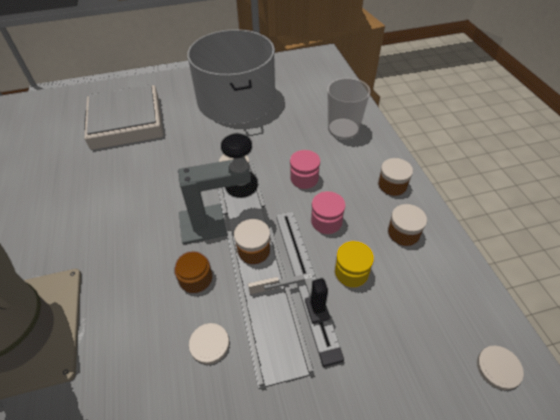

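Top view: the raised-lid jar is in the lane at (280,243), the only white-lidded one between paddle and press. The done jar is at (165,242), spare at (295,310), knob (220,237), pusher grip (368,198). The look-alikes (pink, yellow, other white-lidded) are outside the lane. Next I'll take precise positions from depth.

Run:
```python
from h import *
for c in("top","side"):
    P=cloud(c,np.load(f"{c}0.npy")); 
    def reg(n,x0,x1,y0,y1,z0,z1):
        m=(P[...,0]>x0)&(P[...,0]<x1)&(P[...,1]>y0)&(P[...,1]<y1)&(P[...,2]>z0)&(P[...,2]<z1)
        q=P[m]; 
        if len(q)<5: print(c,n,len(q)); return
        print(c,n,len(q),"med",np.round(np.median(q,0),4),"mid",np.round((np.percentile(q,2,axis=0)+np.percentile(q,98,axis=0))/2,4),"size",np.round(np.ptp(q,axis=0),3))
        return q
    reg("knob",.42,.54,.1,.21,.222,.25)
    reg("grip",.5,.62,-.2,-.06,.095,.14)
    reg("jar",.42,.53,0,.11,.068,.085)
    reg("done",.42,.53,.22,.34,.06,.08)
    reg("spare",.29,.4,-.02,.08,.05,.065)
    reg("yellow",.6,.72,-.1,.0,.06,.08)
    for s,(a,b) in {"railR":(.40,.455),"railL":(.5,.54)}.items():
        q=reg(s,a,b,-.25,-.13,.02,.034); r=reg(s,a,b,.2,.35,.02,.034)
    q=reg("tracktop",.53,.59,-.2,.25,.012,.03)
    q=reg("arm",.3,.5,.1,.2,.155,.18)
im=cv2.imread("pics/top0.png")
cv2.imwrite("pics/crop.png",cv2.resize(im[170:330,130:430],None,fx=2.6,fy=2.6,interpolation=cv2.INTER_CUBIC))
```

```text
top knob 1087 med [0.4795 0.1611 0.233 ] mid [0.4804 0.1613 0.2305] size [0.059 0.061 0.018]
top grip 226 med [ 0.5611 -0.1113  0.1167] mid [ 0.5619 -0.1125  0.1104] size [0.024 0.031 0.026]
top jar 1111 med [0.4775 0.0578 0.075 ] mid [0.4771 0.0579 0.0749] size [0.071 0.072 0.012]
top done 1143 med [0.4817 0.2802 0.0688] mid [0.4823 0.28   0.0686] size [0.071 0.071 0.014]
top spare 819 med [0.3466 0.0289 0.0581] mid [0.3462 0.0294 0.0577] size [0.06  0.066 0.014]
top yellow 1045 med [ 0.6608 -0.0451  0.0668] mid [ 0.6606 -0.0448  0.0666] size [0.073 0.072 0.013]
top railR 168 med [ 0.4291 -0.1733  0.0255] mid [ 0.4291 -0.173   0.0249] size [0.009 0.086 0.01 ]
top railR 246 med [0.4385 0.2636 0.0248] mid [0.4411 0.2624 0.0258] size [0.021 0.12  0.014]
top railL 174 med [ 0.5171 -0.1735  0.0249] mid [ 0.5172 -0.1743  0.0254] size [0.007 0.088 0.01 ]
top railL 242 med [0.5261 0.2596 0.025 ] mid [0.5255 0.2605 0.0245] size [0.025 0.118 0.01 ]
top tracktop 2498 med [0.5631 0.0029 0.0171] mid [ 0.5638 -0.0325  0.0175] size [0.046 0.334 0.018]
top arm 1546 med [0.4051 0.1626 0.1678] mid [0
[... 499 characters left out ...]
06  0.062 0.011]
side yellow 967 med [ 0.6611 -0.0483  0.0662] mid [ 0.6617 -0.0467  0.0655] size [0.072 0.073 0.01 ]
side railR 232 med [ 0.4305 -0.1753  0.0242] mid [ 0.4306 -0.1741  0.0243] size [0.009 0.087 0.007]
side railR 49 med [0.4387 0.221  0.0246] mid [0.4386 0.2224 0.0237] size [0.008 0.044 0.006]
side railL 238 med [ 0.5182 -0.1777  0.0241] mid [ 0.5182 -0.175   0.0238] size [0.01  0.089 0.007]
side railL 66 med [0.5276 0.2816 0.0247] mid [0.5271 0.2599 0.0244] size [0.009 0.12  0.005]
side tracktop 2207 med [ 0.5626 -0.0217  0.0165] mid [ 0.5643 -0.0346  0.0196] size [0.058 0.408 0.018]
side arm 1343 med [0.4248 0.1531 0.1669] mid [0.4292 0.1606 0.1638] size [0.141 0.053 0.025]
```

View pics/crop.png

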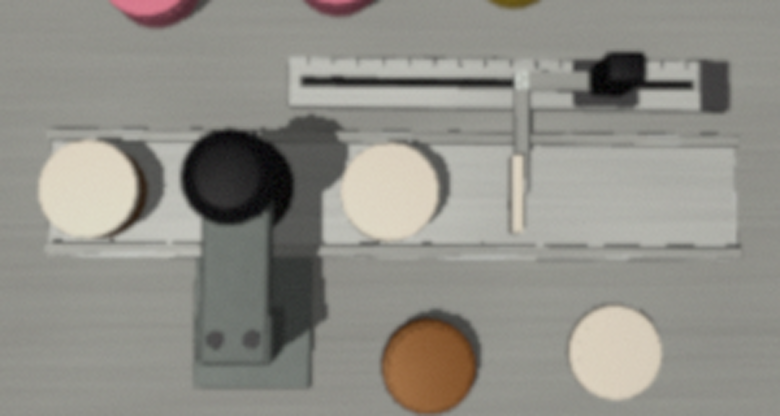

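Crop confirms: the jar with raised lid at top-picture (280,243) sits between paddle (white bar) and press. Lane yaw is about -1.23°, grip at about (0.562,-0.113), knob (0.480,0.161), so the pusher needs about 161 mm of travel (reads ≈0.033 now), consistent with the given geometry.

```bash
cat >> h.py <<'E'
YAW=-91.23
def go(x,y,z,yaw=YAW):
    o=monitor.get_obs(); r=R.from_quat(o["ee_rot"])
    t=R.from_euler("z",yaw,degrees=True)*R.from_euler("x",180,degrees=True)
    print("shift",np.round(r.inv().apply(np.array([x,y,z])-o["position"]),4),"turn",np.round((r.inv()*t).as_rotvec(degrees=True),2))
E
python3 -c "
from h import *
go(.562,-.113,.2)"
```

```text
shift [-0.3886 -0.5222  0.0313] turn [-0.000e+00 -1.000e-02  1.422e+01]
```

Request:
servo_tool(motion=[[1,-0.02,-0.027,0,0,0,1],[1,-0.055,-0.074,0,0,0,3],[1,-0.095,-0.128,0,0,0,4],[1,-0.135,-0.181,0,0,0,6],[1,-0.175,-0.235,0,0,0,7],[1,-0.215,-0.289,0,0,0,8],[1,-0.255,-0.343,0,0,0,9],[1,-0.295,-0.396,0.01,0,0,11],[1,-0.335,-0.45,0.02,0,0,13],[1,-0.37,-0.497,0.03,0,0,14],[1,-0.3886,-0.5222,0.0313,0,0,14.2],[1,-0.3886,-0.5222,0.0313,0,0,14.2],[1,-0.3886,-0.5222,0.0313,0,0,14.2]])

```text
clock: 2.33
position: [0.5618, -0.1134, 0.1998]
ee_rot: [-0.7, 0.714, 0.0, -0.0]
ft_force: [-0.7, -0.8, 0.4]
grip_width: 1.002
```

Run:
```python
from h import *
o=monitor.get_obs(); im,d=eyes.camera("wrist"); cv2.imwrite("pics/w1.png",im)
print(o["clock"],o["position"],R.from_quat(o["ee_rot"]).as_euler("xyz",degrees=True),o["joint_pos"])
i=eyes.camera_info("wrist");K=i["intrinsics"];v,u=np.indices(d.shape)
P=np.stack([(u-K[0,2])/K[0,0]*d,(v-K[1,2])/K[1,1]*d,d,np.ones_like(d)],-1)@np.array(i["tool_from_camera"]).T
W=R.from_quat(o["ee_rot"]).apply(P[...,:3].reshape(-1,3))+o["position"]
W=W[d.ravel()>0]
m=(abs(W[:,0]-.562)<.04)&(abs(W[:,1]+.113)<.05)&(W[:,2]>.11)&(W[:,2]<.125)
q=W[m];print(len(q),np.median(q,0) if len(q) else 0,q.min(0),q.max(0))
go(.562,-.113,.075)
```

```text
2.325 [ 0.56179749 -0.11336794  0.199839  ] [ 1.79970200e+02 -2.16449285e-02 -9.12027311e+01] [ 0.56078636  0.28294465 -0.52535742  1.6229301   0.14727859  1.27579276
 -1.58211183]
1661 [ 0.56703604 -0.1113809   0.1170959 ] [ 0.55354314 -0.12649017  0.11001455] [ 0.57775712 -0.09638594  0.1196434 ]
shift [-0.0013 -0.0005  0.125 ] turn [ 0.02 -0.04 -0.06]
```

Request:
servo_tool(motion=[[1,-0.001,-0.001,0.025,0,0,0],[1,-0.001,-0.002,0.065,0,0,0],[1,-0.001,-0.002,0.1,0,0,0],[1,-0.001,-0.002,0.12,0,0,0],[1,-0.001,-0.002,0.125,0,0,0],[0.6,-0.001,-0.002,0.125,0,0,0],[0.25,-0.001,-0.002,0.125,0,0,0],[0.25,-0.001,-0.002,0.125,0,0,0],[0.25,-0.001,-0.002,0.125,0,0,0],[0.25,-0.001,-0.002,0.125,0,0,0],[0.25,-0.001,-0.002,0.125,0,0,0]], grip_force=30)

```text
clock: 3.75
position: [0.5645, -0.1121, 0.0759]
ee_rot: [-0.7, 0.715, -0.001, 0.0]
ft_force: [-1.3, 0.4, 6.5]
grip_width: 0.351
```

Request:
servo_tool(motion=[[0.25,-0.003,0,0,0,0,0],[0.25,-0.01,0,0,0,0,0],[0.25,-0.02,0,0,0,0,0],[0.25,-0.03,0,0,0,0,0],[0.25,-0.038,0,0,0,0,0],[0.25,-0.044,0,0,0,0,0],[0.25,-0.05,0,0,0,0,0],[0.25,-0.056,0,0,0,0,0],[0.25,-0.062,0,0,0,0,0],[0.25,-0.07,0,0,0,0,0],[0.25,-0.079,0,0,0,0,0],[0.25,-0.088,0,0,0,0,0],[0.25,-0.097,0,0,0,0,0],[0.25,-0.106,0,0,0,0,0],[0.25,-0.115,0,0,0,0,0],[0.25,-0.123,0,0,0,0,0],[0.25,-0.13,0,0,0,0,0],[0.25,-0.136,0,0,0,0,0],[0.25,-0.14,0,0,0,0,0],[0.25,-0.14,0,0,0,0,0]])

```text
clock: 6.25
position: [0.5674, 0.0277, 0.0759]
ee_rot: [-0.7, 0.715, -0.001, 0.0]
ft_force: [-3.1, -1.9, 6.9]
grip_width: 0.348
```

Run:
```python
from h import *
o=monitor.get_obs(); print(o["clock"],o["position"],o["ft_force"])
for c in("top","side"):
    im,d=eyes.camera(c); cv2.imwrite(f"pics/{c}1.png",im); P=cloud(c,d)
    def reg(n,x0,x1,y0,y1,z0,z1):
        m=(P[...,0]>x0)&(P[...,0]<x1)&(P[...,1]>y0)&(P[...,1]<y1)&(P[...,2]>z0)&(P[...,2]<z1)
        q=P[m]
        if len(q): print(c,n,len(q),"mid",np.round((np.percentile(q,2,axis=0)+np.percentile(q,98,axis=0))/2,4),"min",np.round(q.min(0),3),"max",np.round(q.max(0),3))
    reg("jar",.42,.53,.07,.2,.067,.085)
    reg("knob",.42,.54,.1,.21,.222,.25)
    reg("blackmarks",.42,.54,.1,.21,.222,.25)
    reg("paddle",.45,.51,-.02,.12,.034,.055)
im=cv2.imread("pics/side1.png")
cv2.imwrite("pics/s1c.png",cv2.resize(im[110:300,150:370],None,fx=3,fy=3,interpolation=cv2.INTER_CUBIC))
```

```text
6.25 [0.56735454 0.0277099  0.07591625] [-3.10079996 -1.89793468  6.91398369]
top jar 462 mid [0.4783 0.1233 0.0747] min [0.443 0.104 0.067] max [0.514 0.144 0.08 ]
top knob 1081 mid [0.4806 0.1614 0.2305] min [0.45  0.131 0.222] max [0.51  0.192 0.241]
top blackmarks 1081 mid [0.4806 0.1614 0.2305] min [0.45  0.131 0.222] max [0.51  0.192 0.241]
top paddle 169 mid [0.4795 0.0986 0.0423] min [0.45  0.091 0.034] max [0.508 0.115 0.052]
side jar 623 mid [0.4798 0.1314 0.0728] min [0.444 0.102 0.067] max [0.516 0.164 0.078]
side knob 565 mid [0.4807 0.156  0.2292] min [0.451 0.129 0.222] max [0.511 0.183 0.236]
side blackmarks 565 mid [0.4807 0.156  0.2292] min [0.451 0.129 0.222] max [0.511 0.183 0.236]
side paddle 326 mid [0.4799 0.1044 0.0447] min [0.45  0.088 0.034] max [0.51  0.119 0.055]
```

View pics/s1c.png

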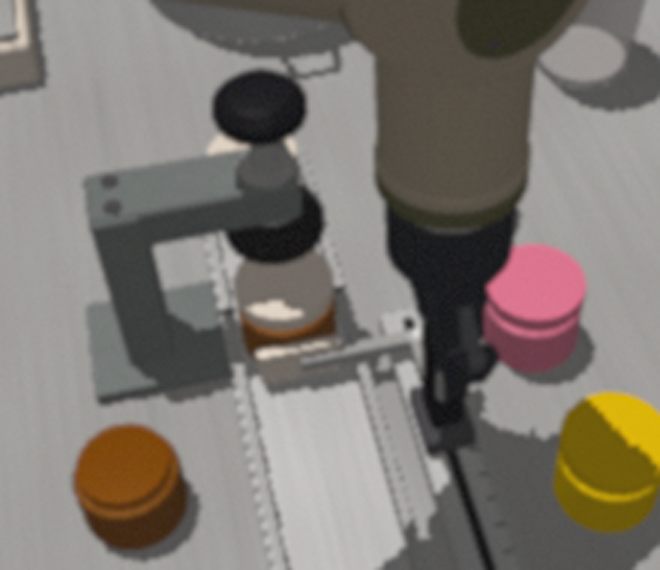

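Request:
servo_tool(motion=[[0.25,-0.003,0,0,0,0,0],[0.25,-0.007,0,0,0,0,0],[0.25,-0.012,0,0,0,0,0],[0.25,-0.016,0,0,0,0,0],[0.25,-0.019,0,0,0,0,0],[0.25,-0.021,0,0,0,0,0],[0.25,-0.021,0,0,0,0,0],[0.25,-0.021,0,0,0,0,0],[0.25,-0.021,0,0,0,0,0]])

```text
clock: 7.48
position: [0.5678, 0.0483, 0.0759]
ee_rot: [-0.699, 0.715, -0.001, -0.0]
ft_force: [-2.9, -3.0, 8.1]
grip_width: 0.351
```

Run:
```python
from h import *
o=monitor.get_obs(); print(o["clock"],o["position"],o["ft_force"])
for c in("top","side"):
    im,d=eyes.camera(c); cv2.imwrite(f"pics/{c}2.png",im); P=cloud(c,d)
    def reg(n,x0,x1,y0,y1,z0,z1):
        m=(P[...,0]>x0)&(P[...,0]<x1)&(P[...,1]>y0)&(P[...,1]<y1)&(P[...,2]>z0)&(P[...,2]<z1)
        q=P[m]
        if len(q): print(c,n,len(q),"p2",np.round(np.percentile(q,2,axis=0),4),"p98",np.round(np.percentile(q,98,axis=0),4))
    reg("jar",.42,.53,.07,.2,.067,.085)
    reg("pad",.42,.54,.1,.22,.098,.12)
    reg("paddle",.45,.51,-.02,.14,.036,.055)
    reg("done",.42,.53,.22,.34,.06,.08)
im=cv2.imread("pics/side2.png")
a=cv2.resize(im[120:260,200:310],None,fx=4,fy=4,interpolation=cv2.INTER_CUBIC)
cv2.imwrite("pics/s2c.png",a)
```

```text
7.475 [0.56775042 0.04825118 0.07591666] [-2.8887924  -2.98580635  8.0709285 ]
top jar 71 p2 [0.4493 0.125  0.0685] p98 [0.5012 0.1426 0.0779]
top pad 78 p2 [0.4549 0.1267 0.1129] p98 [0.508 0.143 0.12 ]
top paddle 166 p2 [0.4508 0.1108 0.0364] p98 [0.5081 0.1319 0.0502]
top done 1138 p2 [0.4503 0.2469 0.0643] p98 [0.5146 0.3128 0.0729]
side jar 414 p2 [0.4467 0.1242 0.0676] p98 [0.5137 0.1684 0.0766]
side pad 346 p2 [0.4486 0.1261 0.1069] p98 [0.5142 0.1772 0.12  ]
side paddle 306 p2 [0.4514 0.1117 0.0363] p98 [0.5085 0.139  0.0543]
side done 63 p2 [0.4521 0.2708 0.0658] p98 [0.5181 0.3066 0.0706]
```

View pics/s2c.png

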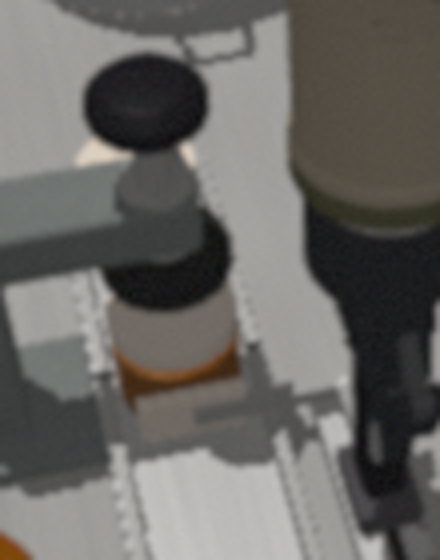

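Jar's rear edge and the press pad's rear edge agree to about 1–2 mm, so it is centred. Now I'll pull the pusher back.

Request:
servo_tool(motion=[[0.25,0.003,0,0,0,0,0],[0.25,0.01,0,0,0,0,0],[0.25,0.022,0,0,0,0,0],[0.25,0.038,0,0,0,0,0],[0.25,0.054,0,0,0,0,0],[0.25,0.07,0,0,0,0,0],[0.25,0.086,0,0,0,0,0],[0.25,0.102,0,0,0,0,0],[0.25,0.118,0,0,0,0,0],[0.25,0.134,0,0,0,0,0],[0.25,0.15,0,0,0,0,0],[0.25,0.163,0,0,0,0,0],[0.25,0.173,0,0,0,0,0],[0.25,0.18,0,0,0,0,0],[0.25,0.184,0,0,0,0,0],[0.25,0.187,0,0,0,0,0],[0.25,0.187,0,0,0,0,0],[0.25,0.187,0,0,0,0,0]])

```text
clock: 9.82
position: [0.564, -0.138, 0.0759]
ee_rot: [-0.7, 0.714, -0.001, 0.0]
ft_force: [-1.6, 0.5, 7.1]
grip_width: 0.349
```

Request:
servo_tool(motion=[[0.25,0.002,0,0,0,0,0],[0.25,0.004,0,0,0,0,0],[0.25,0.004,0,0,0,0,0]])

```text
clock: 10.2
position: [0.564, -0.1417, 0.0759]
ee_rot: [-0.7, 0.714, -0.0, 0.0]
ft_force: [-0.3, 1.8, 7.0]
grip_width: 0.348
```

Request:
servo_tool(motion=[[0.25,0.0015,0,0,0,0,0],[0.25,0.003,0,0,0,0,0],[0.25,0.003,0,0,0,0,0]])

```text
clock: 10.58
position: [0.5639, -0.144, 0.0759]
ee_rot: [-0.7, 0.714, -0.0, 0.001]
ft_force: [-2.1, 4.3, 6.9]
grip_width: 0.343
```

Request:
servo_tool(motion=[[0.6,0.001,0,0,0,0,0],[1,0.001,0,0,0,0,0],[1,0.001,0,0,0,0,0],[1,0.001,0,0,0,0,0],[1,0.001,0,0,0,0,0],[1,0.001,0,-0.02,0,0,0],[1,0.001,0,-0.06,0,0,0],[1,0.001,0,-0.11,0,0,0],[0.5,0.001,0,-0.16,0,0,0],[0,0.001,0,-0.2,0,0,0],[0,0.001,0,-0.22,0,0,0],[0,0.001,0,-0.22,0,0,0],[0,0.001,0,-0.22,0,0,0],[0,0.001,0,-0.22,0,0,0]])

```text
clock: 12.32
position: [0.5628, -0.1459, 0.2939]
ee_rot: [-0.7, 0.714, 0.001, -0.0]
ft_force: [0.0, -1.1, -0.7]
grip_width: -0.004
```

Run:
```python
from h import *
o=monitor.get_obs(); print(o["clock"],o["position"],o["ft_force"],o["grip_width"])
c="top"; im,d=eyes.camera(c); cv2.imwrite("pics/top3.png",im); P=cloud(c,d)
eyes.camera("side") ; im2,d2=eyes.camera("side"); Q=cloud("side",d2); cv2.imwrite("pics/side3.png",im2)
for n,P in (("top",P),("side",Q)):
  for k,b in dict(grip=(.5,.62,-.2,-.06,.1,.13),knob=(.42,.54,.1,.21,.225,.25),jar=(.42,.53,.09,.22,.067,.085),paddle=(.45,.51,-.14,.02,.036,.055)).items():
    m=np.all([(P[...,i]>b[2*i])&(P[...,i]<b[2*i+1]) for i in range(3)],axis=0); q=P[m]
    if len(q): print(n,k,len(q),np.round(np.percentile(q,2,axis=0),4),np.round(np.percentile(q,98,axis=0),4))
go(.4805,.160,.295)
```

```text
12.325 [ 0.56282567 -0.14591599  0.29394176] [ 0.00906618 -1.10061356 -0.68477722] -0.004408759908700038
top grip 223 [ 0.5497 -0.1583  0.1021] [ 0.5731 -0.1299  0.1215]
top knob 1034 [0.4537 0.1352 0.2256] [0.5076 0.188  0.2377]
top jar 71 [0.4492 0.125  0.0697] [0.5012 0.1424 0.0786]
top paddle 172 [ 0.4502 -0.0813  0.0363] [ 0.5082 -0.0675  0.0494]
side grip 288 [ 0.551  -0.1601  0.1011] [ 0.5738 -0.1322  0.1187]
side knob 505 [0.4551 0.1337 0.2252] [0.507  0.1793 0.2358]
side jar 412 [0.4464 0.1243 0.068 ] [0.5137 0.1679 0.0767]
side paddle 207 [ 0.451  -0.0815  0.0361] [ 0.5074 -0.0682  0.0472]
shift [-0.3041  0.089  -0.0005] turn [0.06 0.02 0.03]
```

Request:
servo_tool(motion=[[0,-0.015,0.004,0,0,0,0],[0,-0.045,0.013,0,0,0,0],[0,-0.085,0.025,0,0,0,0],[0,-0.125,0.037,0,0,0,0],[0,-0.165,0.048,0,0,0,0],[0,-0.205,0.06,0,0,0,0],[0,-0.245,0.072,0,0,0,0],[0,-0.28,0.082,0,0,0,0],[0,-0.304,0.089,0,0,0,0],[0,-0.304,0.089,0,0,0,0],[0,-0.304,0.089,0.02,0,0,0],[0,-0.304,0.089,0.04,0,0,0],[0,-0.304,0.089,0.05,0,0,0],[0,-0.304,0.089,0.055,0,0,0],[0,-0.304,0.089,0.055,0,0,0],[0,-0.304,0.089,0.055,0,0,0]])

```text
clock: 14.48
position: [0.481, 0.1599, 0.2406]
ee_rot: [-0.7, 0.715, -0.0, 0.0]
ft_force: [-0.3, -0.3, -0.2]
grip_width: 0.001
```

Request:
servo_tool(motion=[[0,0,0,0.004,0,0,0],[0,0,0,0.009,0,0,0],[0,0,0,0.014,0,0,0],[0,0,0,0.019,0,0,0],[0,0,0,0.024,0,0,0],[0,0,0,0.029,0,0,0],[0,0,0,0.033,0,0,0],[0,0,0,0.036,0,0,0],[0,0,0,0.039,0,0,0],[0,0,0,0.041,0,0,0],[0,0,0,0.041,0,0,0]])

```text
clock: 15.85
position: [0.481, 0.16, 0.1994]
ee_rot: [-0.7, 0.715, -0.0, 0.0]
ft_force: [-0.3, 0.1, 8.2]
grip_width: 0.003
```

Request:
servo_tool(motion=[[0,0,0,0.001,0,0,0],[0,0,0,0.002,0,0,0],[0,0,0,0.003,0,0,0],[0,0,0,0.003,0,0,0],[0,0,0,0.003,0,0,0]])

```text
clock: 16.48
position: [0.4811, 0.1601, 0.1975]
ee_rot: [-0.7, 0.715, -0.001, 0.0]
ft_force: [-5.0, -1.6, 18.3]
grip_width: -0.001
```

Request:
servo_tool(motion=[[0,0,0,0.001,0,0,0],[0,0,0,0.002,0,0,0],[0,0,0,0.002,0,0,0],[0,0,0,0.002,0,0,0]])

```text
clock: 16.98
position: [0.4812, 0.1602, 0.1972]
ee_rot: [-0.7, 0.715, -0.001, 0.001]
ft_force: [-12.8, -4.9, 36.9]
grip_width: -0.002
```

Request:
servo_tool(motion=[[0,0,0,-0.005,0,0,0],[0,0,0,-0.015,0,0,0],[0,0,0,-0.03,0,0,0],[0,0,0,-0.045,0,0,0],[0,0,0,-0.065,0,0,0],[0,0,0,-0.09,0,0,0],[0,0.0,0,-0.11,0,0,0],[0,0.04,-0.0,-0.12,0,0,0],[0,0.08,-0.0,-0.12,0,0,0],[0,0.12,0,-0.12,0,0,0],[0,0.16,0,-0.12,0,0,0],[0,0.2,0,-0.12,0,0,0],[0,0.24,0,-0.12,0,0,0],[0,0.28,0,-0.12,0,0,0],[0,0.3,0,-0.12,0,0,0],[0,0.3,0,-0.12,0,0,0]])

```text
clock: 18.98
position: [0.4741, -0.1407, 0.3137]
ee_rot: [-0.699, 0.715, 0.001, -0.0]
ft_force: [-0.5, -0.3, -0.1]
grip_width: 0.003
```

Run:
```python
from h import *
o=monitor.get_obs(); print(o["clock"],o["position"],o["ft_force"])
I=[]
for n in("top","side"):
  im,d=eyes.camera(n); P=cloud(n,d); I.append(im)
  for k,b in dict(grip=(.5,.62,-.2,-.06,.1,.13),knob=(.42,.54,.1,.21,.225,.25),jar=(.42,.53,.09,.22,.06,.085),done=(.42,.53,.22,.34,.06,.08),spare=(.29,.4,-.02,.08,.05,.065)).items():
    m=np.all([(P[...,i]>b[2*i])&(P[...,i]<b[2*i+1]) for i in range(3)],axis=0); q=P[m]
    if len(q): print(n,k,len(q),np.round(np.median(q,0),4),np.round(np.percentile(q,2,axis=0),4),np.round(np.percentile(q,98,axis=0),4))
cv2.imwrite("pics/s4c.png",cv2.resize(I[1][120:380,140:370],None,fx=2.3,fy=2.3,interpolation=cv2.INTER_CUBIC))
```

```text
18.975 [ 0.47408523 -0.14065191  0.31373338] [-0.52444414 -0.32760555 -0.10868059]
top grip 223 [ 0.5609 -0.1429  0.1167] [ 0.5498 -0.1584  0.1022] [ 0.5734 -0.1301  0.121 ]
top knob 1029 [0.4797 0.1613 0.2331] [0.4537 0.1344 0.2258] [0.5075 0.1879 0.2376]
top jar 72 [0.4676 0.1294 0.069 ] [0.4494 0.1253 0.063 ] [0.5015 0.1428 0.0728]
top done 1137 [0.4825 0.28   0.0689] [0.4503 0.2468 0.0643] [0.5144 0.313  0.0726]
top spare 817 [0.3466 0.0299 0.0582] [0.3186 0.0015 0.0532] [0.374  0.0574 0.0619]
side grip 286 [ 0.5612 -0.1491  0.116 ] [ 0.551  -0.1602  0.1015] [ 0.5737 -0.1325  0.1192]
side knob 25 [0.4552 0.1554 0.2269] [0.4525 0.1447 0.2252] [0.4581 0.1702 0.2308]
side jar 347 [0.4692 0.145  0.068 ] [0.4459 0.1239 0.061 ] [0.4937 0.1735 0.0704]
side done 37 [0.4613 0.2979 0.0681] [0.4519 0.2891 0.0658] [0.469 0.308 0.07 ]
side spare 709 [0.3478 0.0259 0.0572] [ 0.3202 -0.0013  0.0516] [0.3755 0.0561 0.0597]
```

View pics/s4c.png

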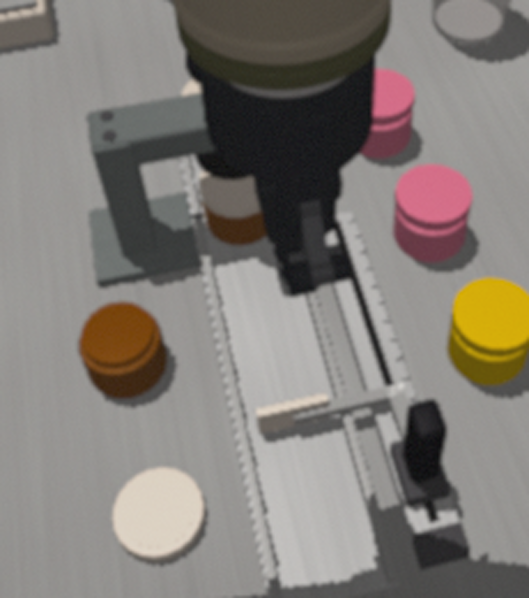

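The lid top has dropped from about 0.074 to 0.068 m and shows no gap. The jar, the done jar and the spare haven't moved, the knob is up, the pusher is at its stop and the arm is clear.

```bash
python3 -c "
from workcell import ticket
print(ticket.hand_in())"
```

```text
the job is handed in; nothing more can be done
None
```

I gripped the pusher and slid it forward 161 mm until the jar stood under the press. I then drew it back to its end stop, let go, and pushed the knob down with shut fingers until the ram stopped (about 37 N). I handed the job in at about 19 s with the arm clear; the hand-in gives no verdict.

Last checks, from the cameras before handing in:
- **Jar:** about 1–2 mm from the press axis, judged by its rear edge against the press pad's. The press hides most of it from above, so that figure is the least direct one.
- **Lid:** its top fell from about 74 to 68 mm above the table, which is the full 6 mm, and no gap shows.
- **Ram:** the top camera shows the knob back up at its starting height. The arm mostly hid it from the side camera.
- **Pusher:** moved back until it met resistance, with the grip about 32 mm behind where it started, consistent with being at the stop.
- **Other jars:** the finished and spare jars read within about 1 mm of their starting places in the top view.

No check failed.

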